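# Comb the gauge rods into their grooved tray

## Task

Three loose steel rods lie askew across the ridges of the grooved tray. Draw the rake straight out of its roofed garage by its low end tab and leave it standing on the open table, then take it again by its upright handle and comb its teeth across the ridges until every rod has dropped into a groove of its own. Finally stand the rake back on its teeth on the table, clear of the tray and the garage; do not touch the rods with the fingers, and leave the tape roll, the torch and the ink pad where they are.

Things in the scene. Friction and masses are not known exactly. Their poses are not given: they have to be found in the camera images.
- tray: Fixed aluminium tray 164 x 200 x 22 mm, origin mid-underside on the table. 7 grooves along its x, at y = 0, +-22, +-44, +-66 mm: 18 mm wide, 156 long, floor 7 mm up. Ridges between are 4 mm wide, tops 22 mm up; flat borders of that height, no lip, fill y = +-75..100. End walls at x = +-80, 27 mm high. A rod in a groove lies 1 mm below the ridge tops, so the rake's teeth can ride over it.
- rod0_center (a point): Centre of one of three like loose steel rods, round-ended, 14 mm thick, 140 mm long, about 120 g; x along the rod, y and z turn as it rolls. It starts askew on the ridges (0.3-0.5 rad anticlockwise from above off the groove line), side by side with the others. Height over the table: 14 mm in a groove, 29 mm on the ridges.
- rod1_center (a point): Centre of one of three like loose steel rods, round-ended, 14 mm thick, 140 mm long, about 120 g; x along the rod, y and z turn as it rolls. It starts askew on the ridges (0.3-0.5 rad anticlockwise from above off the groove line), side by side with the others. Height over the table: 14 mm in a groove, 29 mm on the ridges.
- rod2_center (a point): Centre of one of three like loose steel rods, round-ended, 14 mm thick, 140 mm long, about 120 g; x along the rod, y and z turn as it rolls. It starts askew on the ridges (0.3-0.5 rad anticlockwise from above off the groove line), side by side with the others. Height over the table: 14 mm in a groove, 29 mm on the ridges.
- garage: Fixed grey sheet-metal garage housing the rake; origin on the table under the middle of the parked rake head, z up, x out of its only opening, the mouth. It covers x = -78 to 42 mm, is 40 mm wide outside, 32 mm inside (70 over its 3 mm high screw flanges); its roof is 82 to 86 mm above the table.
- rake_tab (a point): Middle of the rake's pull tab, an upright aluminium plate 14 mm thick (y), 16 to 48 mm above the tooth tips, from x = 61 to 105 mm of the rake; this point is at x = 85 mm, 34 mm above the tips. It sticks out of the garage's mouth, with the rest of the rake straight behind it. Axes: x along the head, outward through the tab; z up.
- rake_handle (a point): Middle of the rake's upright black handle, a blade 64 mm long (x), 16 mm thick (y), 32 to 76 mm above the tooth tips; this point is 56 mm above the tips, over the middle of the head. At the start it is under the garage's roof. Axes as the tab's.
- rake_foot (a point): Point at tooth-tip level under the middle of the rake head, on the table when the rake stands. The rake (280 g) is one rigid piece: head 130 mm long (x = -65 to 65), 24 mm wide (y), with seven flat teeth, each 8 mm long (x) and 24 mm wide (y), tips level, so that it stands by itself. x to the tab, y the combing way, z up. If a half-sunk rod jams a tooth, back off a little.
- tape: Loose roll of clear parcel tape lying flat, 93 mm across, 49 mm high, origin at the centre of its underside. Bystander.
- torch: Loose black pocket torch, 32 x 110 x 32 mm, long along y, origin at the centre of its underside. Bystander.
- pad: Loose black ink pad, 62 x 92 x 18 mm, origin at the centre of its underside. Bystander.
There are look-alikes about, which are no part of the job. What is shaped like the part that bears rod2_center but yellow is not meant.

How it is judged:
By the outcome, as a careful person would: the job done as asked, in the order asked, and still so for the second after the job is handed in, with the robot touching nothing.
It also fails if it takes over 72 s, if anything falls off the work surface, if the arm or the gripper's body presses on something with over 40 N, if the wrist force passes 120 N, or if a joint passes its speed limit or range.

## Robot

A 6-joint arm with a two-finger parallel gripper is mounted at the origin on a cart in front of the work surface, level with it; the furniture and walls round the work are solid. World frame = base frame: x ahead of the robot, y to its left, z up, the work surface at z = 0. Lengths are in m, angles in rad, forces in N, time in s.
With the tool pointing down it reaches from about 0.375 to 0.9 m from the base axis. Payload 3.1 kg.
Tool frame: the origin (TCP) lies at the very end of the fingers, on their centre line; the grasp point (between the pads) lies 19 mm behind it (manip.grasp_offset is the distance from the TCP to the grasp point, in m); x points along the fingers, z is the direction in which the jaws open and shut, and the axes are right-handed (so a half turn about x gives the same grasp; the last joint's range is limited). The gripper opens to 85 mm and grips with 20 to 120 N. Pads are 22 mm wide; open, the fingers measure 114 mm over their backs; the gripper's body (76 mm by 85 mm) begins 54 mm behind the grasp point. The pads swing forward as they close: fully open they stand 13 mm farther back than shut.
Start: joints at [1.155, 0.527, 1.433, -0, 1.181, -0.178], TCP at [0.147, 0.607, 0.231] pointing down, gripper open.
Joint ranges: [-3.08, 3.08], [-0.75, 2.2], [0.22, 2.44], [-1.43, 4.57], [0, 2.65], [-2.85, 2.85]. Speed limits (rad/s): [2.79, 2.79, 3.14, 3.14, 3.14, 3.14].

## Interface

Orientations are given as a unit quaternion [x, y, z, w].
In Python, from station import manip gives the robot as it stands.
- The arm moves only by the tool send_rows, never from a script. Its argument "steps" is a list that holds one entry, the list of rows, each a list of 5 numbers: the closure, from 0 (fully open) to 1 (shut), then the shift along the world's x, y, z in m, then the turn about the world's z in rad. A call has 1 to 8 rows; each row is the pose to reach, as a shift and turn from the pose commanded when the call began; what a row does not reach only later rows make up. A row lasts 1/8 s, in which the tool goes at most 62.5 mm and 10.7 degrees, less where a joint would pass 70% of its speed; a pose out of reach is approached as far as the arm can. A call with a gripper value outside its range is refused whole. The fingers move at their own pace and stop on an object; "grip_force" is the grip in N (left out, the last holds). Time passes only in rows, so rows that repeat a pose let the fingers close. It gives the time, the measured TCP pose, the force and the opening at its end, in the units of the state.
- manip.sense(): the state, without advancing time (a new reading comes with each control period).
- manip.snapshot(name): name is "scene" or "side" or "wrist"; returns the picture (384x512x3 uint8, red, green, blue); there is no depth.
- manip.camera_params(name): a dict with "fx", "fy", "cx", "cy" (pixels), "T" (4x4, takes a point from camera to world coordinates); the wrist camera has in their place "tool_from_camera" (4x4, takes a point from camera to tool coordinates, whose origin is the TCP and whose axes are the tool frame's). Camera axes: x right, y down, z forward; pixel columns grow to the right and rows downward; lengths in m; the calibration is good to about 2 mm. A picture is of the moment at which its call begins: read the wrist's pose just before it. camera_params takes no time and is no camera call.
- manip.sign_off(): hands the job in, once; it reports no verdict.
The state is a dict: "t": time; "q": joint angles; "qd": joint speeds; "tau": joint torques, N m; "tcp_pos": TCP position; "tool_rot": TCP orientation; "force": force on the tool from outside, world axes, zero at the start; "ft_torque": the same for the moment, N m; "finger_gap": opening from 0.0 (shut) to 1.0 (fully open).
Only numpy, scipy, OpenCV 4.12 (cv2) and the standard library are available. Lean on these libraries where they do the work, as an engineer would, in place of code of your own. Each camera call takes 0.05 s, during which the arm holds its last target.

## Working session

There is one attempt and no reset: what is moved stays moved. The work goes in short steps, Python scripts to look and compute and a tool call to move; the robot and the scene stay as the last step left them, time stands still between calls to the robot, and variables do not carry over. Pictures are saved under pics/ and viewed, and the job is handed in when it is done.

Besides the shell and the picture viewer there is one more tool, called after "Emit:" in YAML: its name, and indented under it one key for each argument. send_rows: Moves the arm, as the interface text tells. Its arguments: {"type":"object","properties":{"steps":{"type":"array","items":{"type":"array","items":{"type":"array","items":{"type":"number"}}}},"grip_force":{"type":"number"}},"required":["steps"]}

```bash
mkdir -p pics; ls
python3 - <<'E'
from station import manip
import cv2
for n in ("scene","side","wrist"):
    s=manip.sense()
    im=manip.snapshot(n); cv2.imwrite(f"pics/{n}0.png",im[:,:,::-1])
    print(n,s['t'],s['tcp_pos'],s['tool_rot'],s['finger_gap'],manip.camera_params(n))
print(manip.grasp_offset)
E
```

```text
pics
scene 0.0 [0.14690806 0.60675006 0.23033983] [-0.43750185  0.55646762  0.43679406  0.55510978] 1.0035431758784084 {'fx': 379.1398528516433, 'fy': 379.1398528516433, 'cx': 257.78985168040873, 'cy': 193.26356483089128, 'T': array([[ 0.72175578, -0.54850366,  0.42215201,  0.08675207],
       [-0.69212796, -0.57656992,  0.43419583, -0.23578686],
       [ 0.00524215, -0.60556656, -0.79577739,  0.93169896],
       [ 0.        ,  0.        ,  0.        ,  1.        ]])}
side 0.05 [0.14689609 0.60676854 0.23036485] [-0.43750559  0.55644029  0.43681055  0.55512126] 0.998233185692195 {'fx': 471.2914044497018, 'fy': 471.2914044497018, 'cx': 251.6774651214337, 'cy': 182.14099658615413, 'T': array([[ 0.86521211, -0.33189257,  0.37583949, -0.03555193],
       [-0.50086802, -0.53737539,  0.67849754, -0.80342647],
       [-0.0232214 , -0.77529027, -0.63117807,  1.04793256],
       [ 0.        ,  0.        ,  0.        ,  1.        ]])}
wrist 0.1 [0.14693744 0.60679011 0.23041995] [-0.4374897   0.55641183  0.43681113  0.55516184] 0.9976798499591369 {'fx': 269.0165353799765, 'fy': 269.0165353799765, 'cx': 257.96315780869855, 'cy': 189.8500864093773, 'tool_from_camera': array([[-1.48386299e-03, -3.23771044e-01,  9.46134298e-01,
        -1.43390569e-01],
       [ 1.05040543e-03, -9.46135322e-01, -3.23769747e-01,
         8.34254613e-02],
       [ 9.99998347e-01,  5.13394655e-04,  1.74402605e-03,
         1.93367113e-04],
       [ 0.00000000e+00,  0.00000000e+00,  0.00000000e+00,
         1.00000000e+00]])}
0.0187
```

View pics/scene0.png

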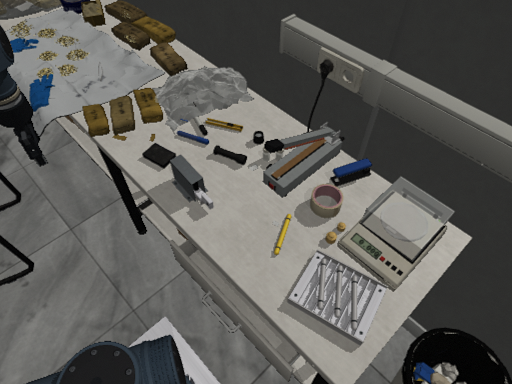

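View pics/side0.png

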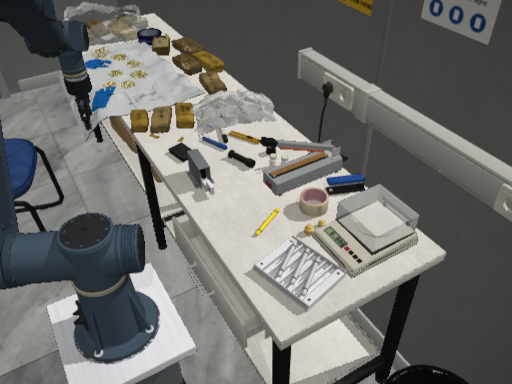

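View pics/wrist0.png

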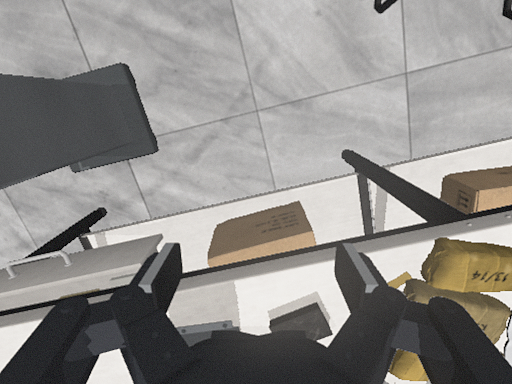

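The scene picture shows the garage at about (188,178) with its tab at (205,198), and the tray with three steel rods at (338,293). The yellow look-alike rod is at (283,233). The tape is at (326,200), the torch at (229,155) and the pad at (158,155). I'll enlarge both views.

Run:
```python
import cv2,numpy as np
s=cv2.imread('pics/scene0.png');d=cv2.imread('pics/side0.png')
def crop(im,x0,y0,w,h,k,n): cv2.imwrite(n,cv2.resize(im[y0:y0+h,x0:x0+w],None,fx=k,fy=k,interpolation=cv2.INTER_CUBIC))
crop(s,280,245,120,100,6,'pics/c_tray_s.png')
crop(d,245,230,110,80,7,'pics/c_tray_d.png')
crop(s,140,130,110,90,6,'pics/c_gar_s.png')
crop(d,160,130,110,80,7,'pics/c_gar_d.png')
```

```text
(no output)
```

View pics/c_tray_s.png

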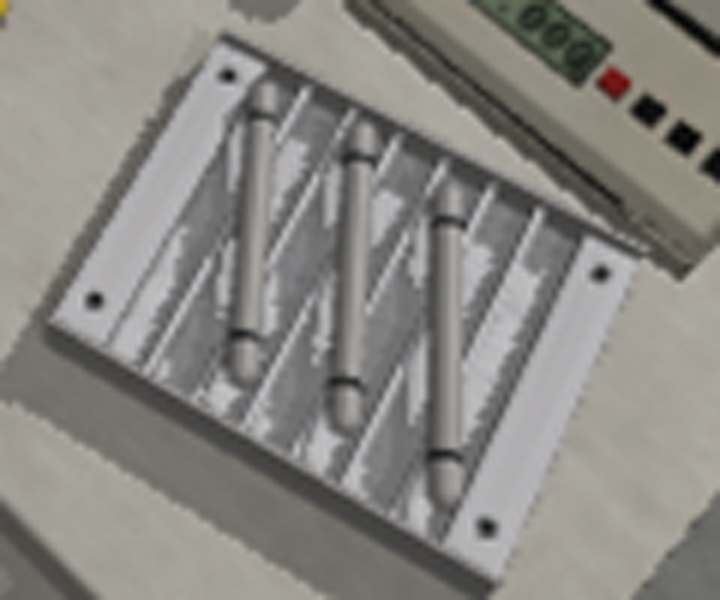

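View pics/c_tray_d.png

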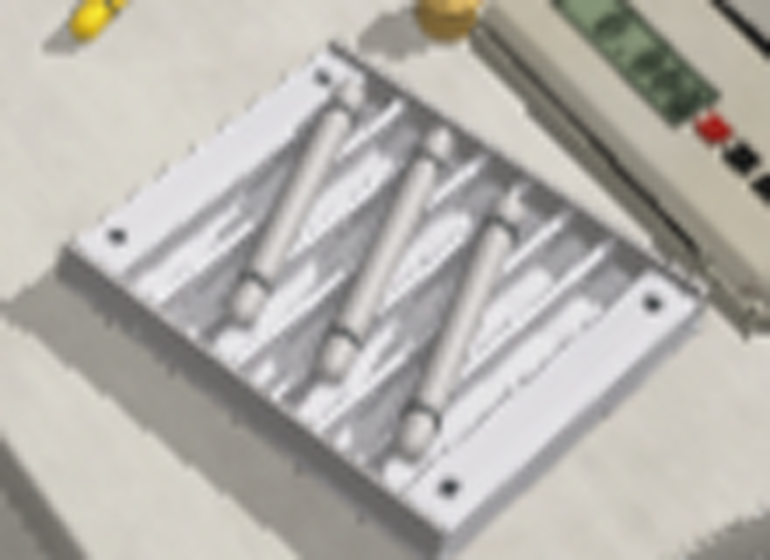

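View pics/c_gar_s.png

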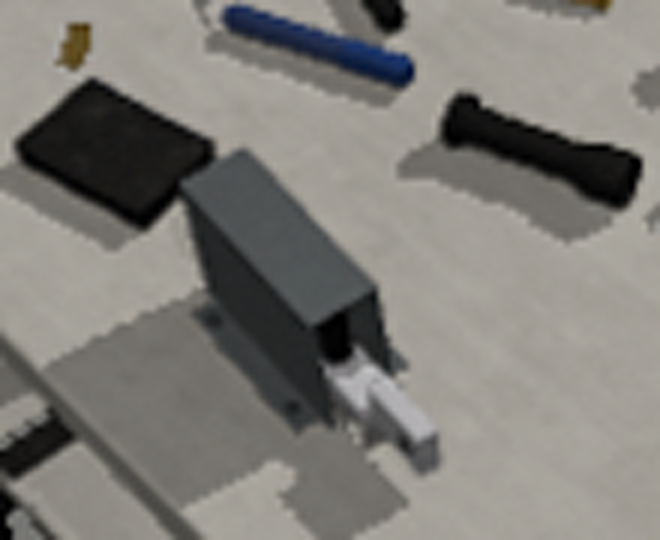

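View pics/c_gar_d.png

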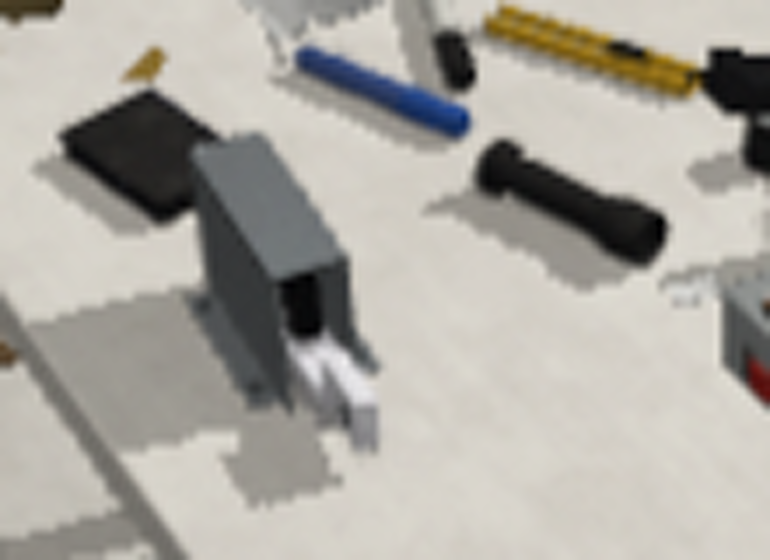

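```bash
cat > h.py <<'E'
import numpy as np
from station import manip
P={n:manip.camera_params(n) for n in('scene','side')}
def ray(n,u,v):
    p=P[n];T=p['T'];d=T[:3,:3]@np.array([(u-p['cx'])/p['fx'],(v-p['cy'])/p['fy'],1]);return T[:3,3],d/np.linalg.norm(d)
def plane(n,u,v,z):
    o,d=ray(n,u,v);return o+d*(z-o[2])/d[2]
def tri(a,b):
    o1,d1=ray('scene',*a);o2,d2=ray('side',*b)
    t=np.linalg.lstsq(np.array([d1,-d2]).T,o2-o1,rcond=None)[0];p,q=o1+t[0]*d1,o2+t[1]*d2
    return (p+q)/2,np.linalg.norm(p-q)
def ca(n,pts,z,x0,y0,k):
    return np.array([plane(n,(u+.5)/k-.5+x0,(v+.5)/k-.5+y0,z) for u,v in pts])
E
python3 - <<'E'
from h import *
np.set_printoptions(precision=4,suppress=True)
S=ca('scene',[(228,75),(94,300),(600,273),(486,527)],.022,280,245,6)
D=ca('side',[(322,77),(118,236),(652,303),(449,487)],.022,245,230,7)
for A in (S,D):
    print('tray screws',A[:,:2].tolist(),'c',A.mean(0))
    x=(A[0]+A[2]-A[1]-A[3])/2; y=(A[0]+A[1]-A[2]-A[3])/2
    print('  x-dir',np.linalg.norm(x),np.arctan2(x[1],x[0]),'ydir',np.linalg.norm(y),np.arctan2(y[1],y[0]))
S=ca('scene',[(242,150),(182,187),(378,290),(315,327)],.086,140,130,6)
D=ca('side',[(258,133),(195,150),(345,255),(275,278)],.086,160,130,7)
for A in (S,D):
    x=(A[2]+A[3]-A[0]-A[1])/2; y=(A[0]+A[2]-A[1]-A[3])/2;c=A.mean(0)
    xh=x/np.linalg.norm(x)
    print('gar c',c,np.linalg.norm(x),np.arctan2(x[1],x[0]),'y',np.linalg.norm(y),np.arctan2(y[1],y[0]),'origin',c+xh*.018, 'tab',c+xh*.103)
for n,p,o in(('scene',[(437,432),(412,462)],(140,130,6)),('side',[(376,403),(352,406)],(160,130,7))):
    print('tab end top',ca(n,p,.048,*o))
# rods: ends
for n,p,o in(('scene',[(266,82),(245,385),(364,122),(345,432),(452,180),(446,508)],(280,245,6)),('side',[(352,88),(238,325),(442,132),(333,378),(514,192),(410,460)],(245,230,7))):
    A=ca(n,p,.029,*o)
    for i in range(3):
        d=A[2*i]-A[2*i+1]; print('rod',n,(A[2*i]+A[2*i+1])[:2]/2,np.linalg.norm(d),np.arctan2(d[1],d[0]))
E
```

```text
tray screws [[0.5367413738531553, -0.004540562142241772], [0.4164601402333441, -0.03453923910946555], [0.5795424215443374, -0.17382343849708], [0.45947058510282246, -0.20453069064203674]] c [ 0.4981 -0.1044  0.022 ]
  x-dir 0.12395040148914195 0.24739584105500015 ydir 0.17497905718895454 1.8185275078312246
tray screws [[0.5357827466446835, -0.000734256999982863], [0.41576949866516777, -0.03162589414291106], [0.5788512261985912, -0.17108372343480227], [0.4587001014802874, -0.2020217394443502]] c [ 0.4973 -0.1014  0.022 ]
  x-dir 0.12399781441853393 0.25197544857183607 ydir 0.17571511719154584 1.8180186451452878
gar c [0.4441 0.4362 0.086 ] 0.1181678797732474 -1.6340727769192747 y 0.03644958424003516 -0.04186673995252688 origin [0.443  0.4182 0.086 ] tab [0.4376 0.3334 0.086 ]
gar c [0.4433 0.441  0.086 ] 0.11741813091757261 -1.6483108520574474 y 0.03518063927048759 -0.0658773371796141 origin [0.4419 0.4231 0.086 ] tab [0.4353 0.3383 0.086 ]
tab end top [[0.4401 0.3147 0.048 ]
 [0.4202 0.3093 0.048 ]]
tab end top [[0.4379 0.3158 0.048 ]
 [0.4271 0.3198 0.048 ]]
rod scene [ 0.4873 -0.0615] 0.13845031877557468 0.6398425617534915
rod scene [ 0.5025 -0.1027] 0.1387299745709134 0.620864803350127
rod scene [ 0.5079 -0.1476] 0.14109494593372762 0.6357772364426394
rod side [ 0.4843 -0.0593] 0.13715722296545887 0.6441063987290045
rod side [ 0.5019 -0.0998] 0.13799423006785635 0.6461651359329965
rod side [ 0.5064 -0.1445] 0.1431002180828514 0.6623761689682017
```

Run:
```python
from h import *
from scipy.spatial.transform import Rotation as R
s=manip.sense();M=R.from_quat(s['tool_rot']).as_matrix();print(M.round(3),np.arctan2(M[1,2],M[0,2]),s['q'],s['force'])
print('yellow',plane('scene',290,214,.01),plane('scene',277,252,.01))
```

```text
[[-0.001 -0.972  0.236]
 [-0.002  0.236  0.972]
 [-1.     0.    -0.002]] 1.3329685726540688 [ 1.15449957e+00  5.28263249e-01  1.43363176e+00  7.63036246e-06
  1.18140754e+00 -1.78471647e-01] [ 0.56044899 -0.80926951  0.10377678]
yellow [0.59126224 0.14677736 0.01      ] [0.47410439 0.08529539 0.01      ]
```

Emit:
send_rows:
  steps:
    - [[0,0.04,-0.035,0,-0.18],[0,0.08,-0.07,0,-0.36],[0,0.12,-0.11,0,-0.54],[0,0.16,-0.15,0,-0.72],[0,0.2,-0.19,0,-0.9],[0,0.24,-0.23,0,-1.08],[0,0.27,-0.26,0,-1.26],[0,0.29,-0.28,0,-1.4]]

```text
t: 1.15
tcp_pos: [0.4386, 0.3257, 0.2311]
tool_rot: [0.026, 0.707, -0.026, 0.707]
force: [-0.4, 0.8, -0.3]
finger_gap: 0.999
```

Emit:
send_rows:
  steps:
    - [[0,0,0,-0.03,0],[0,0,0,-0.05,0],[0,0,0,-0.05,0]]

```text
t: 1.52
tcp_pos: [0.436, 0.3266, 0.1797]
tool_rot: [0.023, 0.708, -0.025, 0.705]
force: [-0.5, -0.6, 0.2]
finger_gap: 1.005
```

```bash
cat >> h.py <<'E'
import cv2
from scipy.spatial.transform import Rotation as R
def wshot(name):
    s=manip.sense();im=manip.snapshot('wrist');cv2.imwrite(f'pics/{name}.png',im[:,:,::-1])
    T=np.eye(4);T[:3,:3]=R.from_quat(s['tool_rot']).as_matrix();T[:3,3]=s['tcp_pos']
    p=dict(manip.camera_params('wrist'));p['T']=T@p['tool_from_camera'];P['wrist']=p;np.save(f'pics/{name}_T.npy',p['T'])
    print(s['t'],s['tcp_pos'],T[:3,2],s['finger_gap'],s['force']);return im
def wload(name):
    p=dict(manip.camera_params('wrist'));p['T']=np.load(f'pics/{name}_T.npy');P['wrist']=p
def proj(n,X):
    p=P[n];c=np.linalg.inv(p['T'])@np.append(X,1);return c[0]/c[2]*p['fx']+p['cx'],c[1]/c[2]*p['fy']+p['cy']
E
python3 -c "
from h import *
wshot('w1')"
```

```text
1.525 [0.43597836 0.32661515 0.17972328] [ 0.99772534 -0.06729475 -0.00394481] 1.0051933957947472 [-0.47502749 -0.60611957  0.21276449]
```

View pics/w1.png

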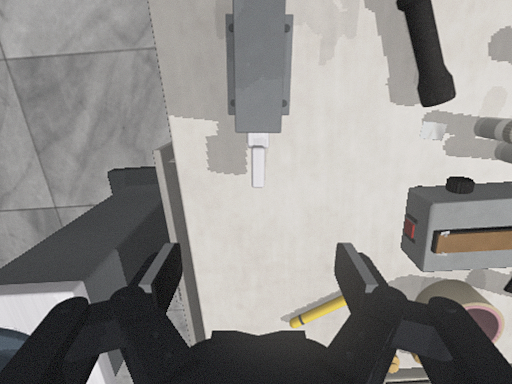

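The wrist view shows the garage running down the picture, with the tab's top strip from about (258,145) to (258,187), between x=252 and 265. Measuring it.

Run:
```python
from h import *
wload('w1')
im=cv2.imread('pics/w1.png')
cv2.imwrite('pics/w1c.png',cv2.resize(im[0:200,210:310],None,fx=4,fy=3,interpolation=cv2.INTER_CUBIC)) 
hsv=cv2.cvtColor(im,cv2.COLOR_BGR2HSV)
for v in (150,160,170,180,185): print(v,im[v,244:274].mean(1).astype(int))
for u in (258,): print(im[130:195,u].mean(1).astype(int))
for v in (20,60,100,125): print(v,im[v,220:300].mean(1).astype(int))
```

```text
150 [164 178 197 201 211 216 208 168 169 211 224 222 219 217 220 220 222 223
 226 227 202 193 203 199 205 213 212 213 213 211]
160 [161 159 195 214 212 216 207 171 164 210 224 224 222 221 222 226 223 226
 228 225 202 186 203 211 209 212 210 213 210 212]
170 [167 164 161 196 215 216 219 173 161 212 226 225 222 224 224 221 226 226
 228 223 206 204 215 212 210 212 211 211 215 212]
180 [212 208 211 212 213 215 217 181 161 207 226 225 222 221 225 224 223 226
 227 221 205 207 212 211 214 213 213 214 214 211]
185 [210 210 212 211 205 212 220 184 168 207 226 228 227 226 227 228 229 232
 231 221 212 211 215 211 212 214 215 214 215 213]
[138 124 133 214 227 222 223 224 213 214 214 211 212 214 220 161 116 140
 190 213 220 220 222 221 222 220 221 224 221 224 222 221 220 223 223 222
 223 223 224 223 224 224 223 224 223 225 223 224 224 224 225 223 225 222
 225 227 217 183 207 216 213 214 215 215 215]
20 [144 143 145 145 150 123  91  96  93  95  96  97  87  90 116 119 120 123
 119 121 120 120 121 124 118 118 123 121 118 123 121 117 121 122 123 120
 123 118 121 119 120 119 123 120 119 121 119 120 12
[... 417 characters left out ...]
33 169
 213 212 212 209 207 209 210 209]
100 [161 156 161 159 159 160 162 137 108 105 104  86  79  75  87 112 136 132
 134 132 138 134 134 136 133 137 138 134 133 132 129 135 134 132 135 137
 135 137 131 135 133 133 131 133 133 128 131 130 130 132 133 131 132 133
 136 132 134 138 135 134 135 135 110  95  99 110 128 139 134 141 192 213
 210 212 210 208 209 207 206 210]
125 [165 162 161 162 160 159 159 159 160 161 159 160 165 168 148 119 125 132
 132 138 134 134 137 135 131 136 136 138 137 134 134 136 134 134 131 134
 138 133 137 135 133 137 136 138 139 134 134 137 135 131 138 135 140 134
 136 134 133 138 135 134 132 170 209 210 210 211 212 209 208 211 210 207
 210 210 210 212 210 213 214 214]
```

View pics/w1c.png

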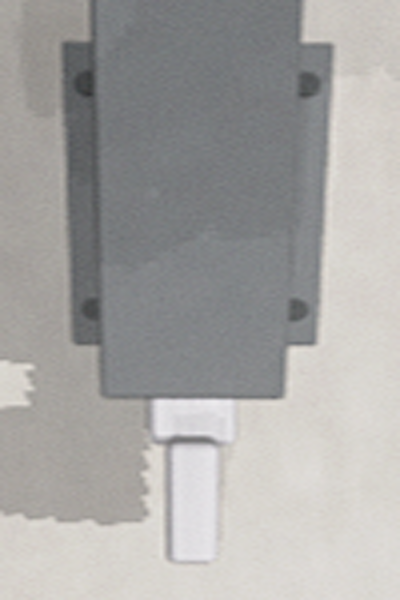

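Run:
```python
from h import *
np.set_printoptions(precision=4,suppress=True)
wload('w1')
g=lambda u,v,z:plane('wrist',u,v,z)
a=(g(252.6,150,.048)+g(263.8,150,.048))/2; b=(g(252.8,185,.048)+g(263.6,185,.048))/2
d=b-a;print('tab top',a,b,np.arctan2(d[1],d[0]),'width',np.linalg.norm(g(252.6,160,.048)-g(263.8,160,.048)),'end',g(258,186.7,.048))
L=[g(234,20,.086),g(235,125,.086)];Rr=[g(284,20,.086),g(281,125,.086)]
for p in (L,Rr): d=p[1]-p[0];print('roof edge',p,np.arctan2(d[1],d[0]))
# flanges z=.003
print('flange', g(226,14,.003),g(293.5,14,.003),g(228.5,114.7,.003),g(289,114.7,.003))
print('mouth',g(235.5,132,.086),g(281,132,.086))
```

```text
tab top [0.4381 0.3595 0.048 ] [0.4356 0.3218 0.048 ] -1.636804553268431 width 0.01165691382243156 end [0.4353 0.3199 0.048 ]
roof edge [array([0.4268, 0.4677, 0.086 ]), array([0.4202, 0.3894, 0.086 ])] -1.6550223207092374
roof edge [array([0.465 , 0.4651, 0.086 ]), array([0.4597, 0.3868, 0.086 ])] -1.6385788816725684
flange [0.4137 0.4937 0.003 ] [0.4829 0.489  0.003 ] [0.4061 0.3941 0.003 ] [0.4754 0.3895 0.003 ]
mouth [0.4201 0.3835 0.086 ] [0.4594 0.3809 0.086 ]
```

Emit:
send_rows:
  steps:
    - [[0,0,0.008,-0.05,-0.006],[0,0,0.008,-0.1,-0.006],[0,0,0.008,-0.14,-0.006],[0,0,0.008,-0.163,-0.006],[0,0,0.008,-0.163,-0.006]]

```text
t: 2.2
tcp_pos: [0.4368, 0.3355, 0.0176]
tool_rot: [0.025, 0.707, -0.026, 0.706]
force: [-0.8, -0.4, 0.3]
finger_gap: 1.004
```

```bash
python3 -c "
from h import *
wshot('w2');im=manip.snapshot('side');cv2.imwrite('pics/d2.png',cv2.resize(im[110:230,140:290,::-1],None,fx=5,fy=5))"
```

```text
2.2 [0.43683749 0.33545155 0.01757441] [ 0.99736312 -0.07255319 -0.00168653] 1.0038737476890605 [-0.75667196 -0.42639411  0.29138861]
```

View pics/w2.png

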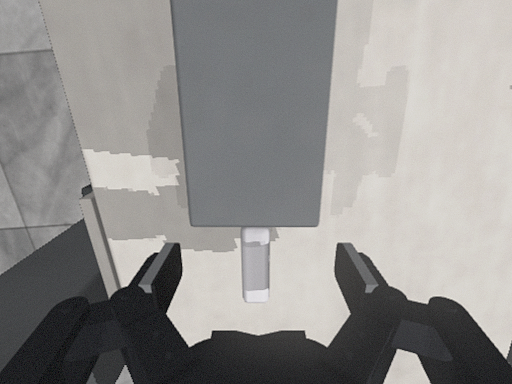

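View pics/d2.png

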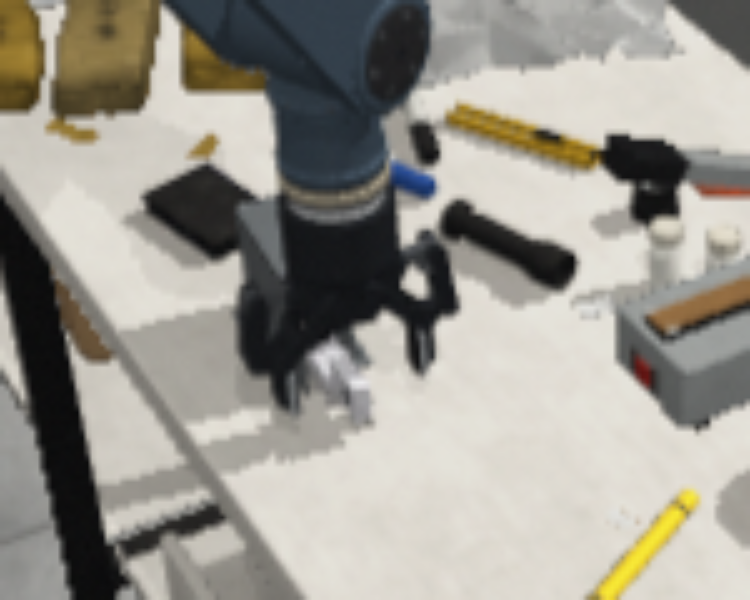

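The tab, at about (256,265) in the wrist view, is centred between the open fingers. Closing on it.

Emit:
send_rows:
  steps:
    - [[0.5,0,0,0,0],[1,0,0,0,0],[1,0,0,0,0],[1,0,0,0,0],[1,0,0,0,0],[1,0,0,0,0]]
  grip_force: 40

```text
t: 3.05
tcp_pos: [0.4371, 0.3354, 0.0187]
tool_rot: [0.026, 0.707, -0.026, 0.707]
force: [-0.7, -0.9, 6.0]
finger_gap: 0.156
```

Emit:
send_rows:
  steps:
    - [[1,-0.0007,-0.01,0.0005,0],[1,-0.0018,-0.025,0.0005,0],[1,-0.0033,-0.045,0.0005,0],[1,-0.0048,-0.065,0.0005,0],[1,-0.0063,-0.085,0.0005,0]]

```text
t: 3.68
tcp_pos: [0.4305, 0.2485, 0.0187]
tool_rot: [0.026, 0.707, -0.026, 0.706]
force: [0.4, 1.4, -0.9]
finger_gap: 0.154
```

Emit:
send_rows:
  steps:
    - [[1,-0.0015,-0.02,0,0],[1,-0.003,-0.04,0,0],[1,-0.0044,-0.06,0,0],[1,-0.0055,-0.075,0,0],[1,-0.0055,-0.075,0,0],[0,-0.0055,-0.075,0,0],[0,-0.0055,-0.075,0,0],[0,-0.0055,-0.075,0,0]]

```text
t: 4.68
tcp_pos: [0.4254, 0.1759, 0.0188]
tool_rot: [0.025, 0.707, -0.025, 0.707]
force: [-0.8, 0.6, -0.7]
finger_gap: 0.788
```

```bash
python3 -c "
from h import *
wshot('w3')"
```

```text
4.675 [0.42542397 0.17591502 0.01881933] [ 9.97416689e-01 -7.18321173e-02  3.08731149e-04] 0.7881424845943289 [-0.81455391  0.63911651 -0.66197198]
```

View pics/w3.png

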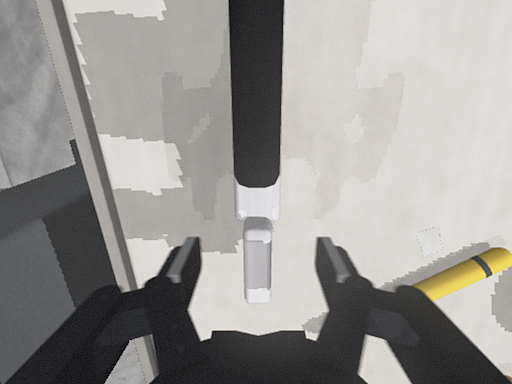

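Emit:
send_rows:
  steps:
    - [[0,0,0,0.05,0],[0,0,0,0.1,0],[0,0.003,0.04,0.12,0],[0,0.0066,0.089,0.12,0],[0,0.0066,0.089,0.12,0]]

```text
t: 5.35
tcp_pos: [0.4325, 0.2674, 0.1395]
tool_rot: [0.025, 0.706, -0.024, 0.708]
force: [-0.5, -0.3, 0.1]
finger_gap: 1.005
```

```bash
python3 -c "
from h import *
wshot('w4')
for n in ('scene','side'): cv2.imwrite(f'pics/{n}4.png',manip.snapshot(n)[:,:,::-1])
for X in ([.4312,.2652,.076],[.4312+.0024,.2652+.032,.076],[.4312-.0024,.2652-.032,.076]): print(proj('wrist',X))"
```

```text
5.35 [0.43246563 0.26736188 0.13951192] [ 0.99766058 -0.06829972  0.00291647] 1.004985710008543 [-0.47552497 -0.33787198  0.07038244]
(np.float64(256.1548955818862), np.float64(207.54241808486736))
(np.float64(256.3734677053707), np.float64(170.05659658358513))
(np.float64(255.9555574351458), np.float64(241.729550771257))
```

View pics/w4.png

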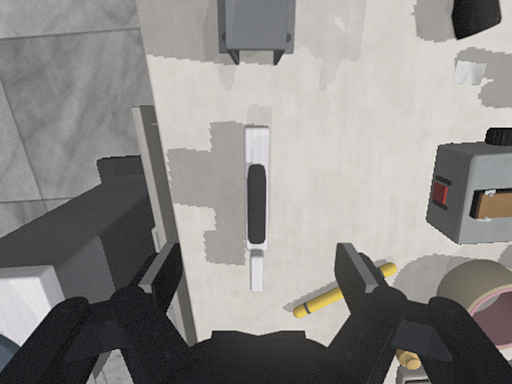

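View pics/scene4.png

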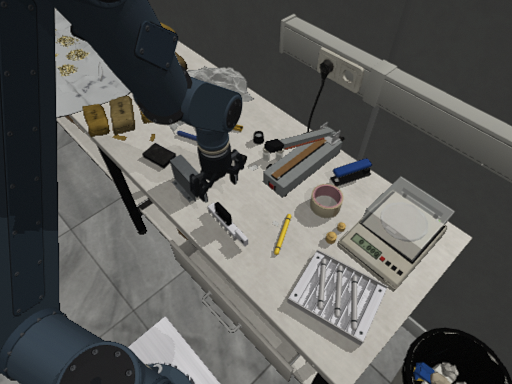

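Emit:
send_rows:
  steps:
    - [[0,0,0,-0.05,0],[0,0,0,-0.09,0],[0,0,0,-0.0995,0],[0.5,0,0,-0.0995,0],[1,0,0,-0.0995,0],[1,0,0,-0.0995,0],[1,0,0,-0.0995,0],[1,0,0,-0.0995,0]]
  grip_force: 80

```text
t: 6.5
tcp_pos: [0.4326, 0.2646, 0.0403]
tool_rot: [0.026, 0.706, -0.026, 0.707]
force: [-0.3, -0.1, 6.7]
finger_gap: 0.178
```

Emit:
send_rows:
  steps:
    - [[1,0,0,0,0]]

```text
t: 6.62
tcp_pos: [0.4326, 0.2647, 0.0403]
tool_rot: [0.026, 0.706, -0.026, 0.707]
force: [-0.4, -0.2, 6.3]
finger_gap: 0.173
```

```bash
python3 -c "
from h import *
wshot('w5');print(manip.sense()['ft_torque'])"
```

```text
6.625 [0.43259343 0.26466187 0.04030734] [ 0.99734891 -0.07274479  0.0018302 ] 0.1729388330283921 [-0.3946983  -0.24155362  6.31318446]
[-0.07407322  0.00656505 -0.01392673]
```

View pics/w5.png

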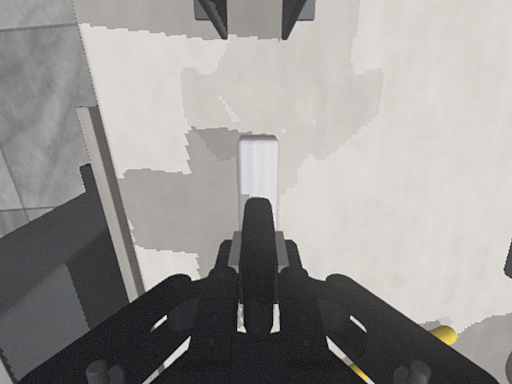

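Emit:
send_rows:
  steps:
    - [[1,0,0,0.02,0],[1,0,0,0.06,0],[1,0.005,-0.03,0.08,-0.15],[1,0.01,-0.075,0.08,-0.32],[1,0.02,-0.12,0.08,-0.5],[1,0.025,-0.165,0.08,-0.68],[1,0.03,-0.21,0.08,-0.86],[1,0.035,-0.25,0.08,-1.04]]

```text
t: 7.68
tcp_pos: [0.4667, 0.0129, 0.1192]
tool_rot: [0.375, 0.599, -0.375, 0.599]
force: [0.1, -0.0, -3.4]
finger_gap: 0.175
```

Emit:
send_rows:
  steps:
    - [[1,0.005,-0.019,0,-0.15],[1,0.005,-0.019,0,-0.209],[1,0.005,-0.019,0,-0.209]]

```text
t: 8.05
tcp_pos: [0.4715, -0.0048, 0.1191]
tool_rot: [0.434, 0.559, -0.434, 0.558]
force: [0.1, -0.2, -2.5]
finger_gap: 0.175
```

```bash
python3 -c "
from h import *
wload('w5');print('rake end',plane('wrist',258,135.5,.032),plane('wrist',258,138,.032))
wshot('w6')
for n in ('scene','side'): cv2.imwrite(f'pics/{n}6.png',manip.snapshot(n)[:,:,::-1])"
```

```text
rake end [0.43739328 0.32845458 0.032     ] [0.43729429 0.32707659 0.032     ]
8.05 [ 0.47153078 -0.00477002  0.11910347] [ 2.46272984e-01 -9.69200362e-01 -5.25154290e-04] 0.17505723177821847 [ 0.11077611 -0.22671861 -2.51909749]
```

View pics/w6.png

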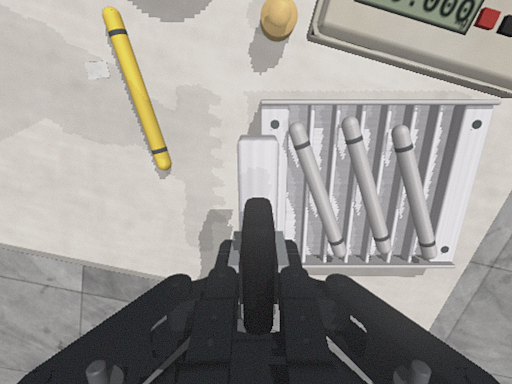

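View pics/side6.png

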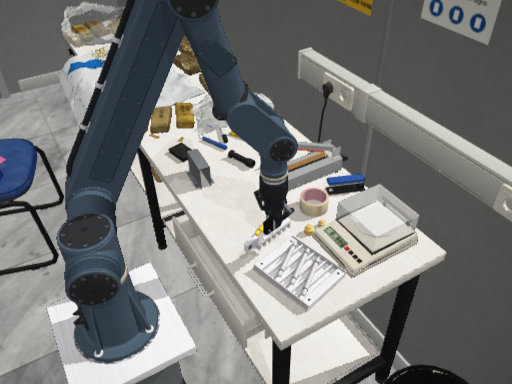

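The wrist view shows the tray squarely, with screws at (275,124), (477,124) and (445,250), and the three askew rods right of the rake. The yellow rod at (135,90) is off the tray and is the look-alike to leave alone.

```bash
python3 -c "
from h import *
np.set_printoptions(precision=4,suppress=True)
wload('w6')
a,b,c=[plane('wrist',u,v,.022) for u,v in((275,124),(477,124.5),(445,250))]
print(a,b,c,np.linalg.norm(a-b),np.linalg.norm(b-c));d=a-b;print('ydir-pi/2',np.arctan2(d[1],d[0])-np.pi/2);d=b-c;print('x',np.arctan2(d[1],d[0]))
print('centre',(a+c)/2)
"
```

```text
[ 0.5352 -0.0034  0.022 ] [ 0.5783 -0.1739  0.022 ] [ 0.4572 -0.2051  0.022 ] 0.17590558033261813 0.1250755639025579
ydir-pi/2 0.24762844885196778
x 0.25207986475525235
centre [ 0.4962 -0.1043  0.022 ]
```

Emit:
send_rows:
  steps:
    - [[1,0,0,-0.03,0],[1,0,0,-0.0555,0],[1,0.0025,-0.0097,-0.0555,0],[1,0.0049,-0.0194,-0.0555,0],[1,0.0069,-0.0271,-0.0555,0],[1,0.0089,-0.0349,-0.0555,0],[1,0.0108,-0.0426,-0.0555,0],[1,0.0128,-0.0504,-0.0555,0]]

```text
t: 9.2
tcp_pos: [0.4848, -0.0555, 0.0639]
tool_rot: [0.434, 0.558, -0.434, 0.558]
force: [-0.1, 0.2, -2.1]
finger_gap: 0.18
```

```bash
python3 -c "
from h import *
wshot('w7')"
```

```text
9.2 [ 0.48482281 -0.05551578  0.06394533] [ 2.46057976e-01 -9.69255106e-01 -1.04824526e-04] 0.17985143187994793 [-0.14403153  0.17126521 -2.09121041]
```

View pics/w7.png

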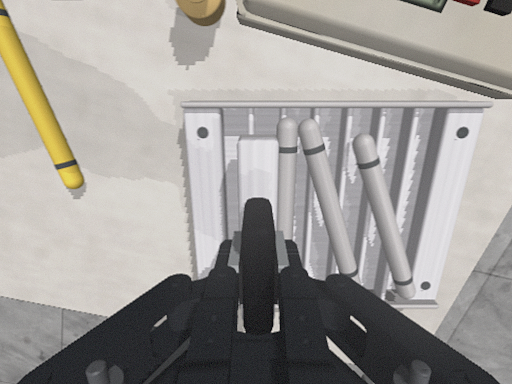

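Rod 0, at about (287,200), is now parallel to the grooves and touching the rake. I'll push a little further.

Emit:
send_rows:
  steps:
    - [[1,0.001,-0.0039,0,0],[1,0.002,-0.0078,0,0],[1,0.0026,-0.0102,0,0],[1,0.0026,-0.0102,0,0]]

```text
t: 9.75
tcp_pos: [0.4874, -0.0653, 0.0638]
tool_rot: [0.434, 0.558, -0.434, 0.558]
force: [-0.1, -0.4, -2.2]
finger_gap: 0.181
```

```bash
python3 -c "
from h import *
wshot('w8')
im=manip.snapshot('side');cv2.imwrite('pics/d8.png',cv2.resize(im[220:320,235:365,::-1],None,fx=6,fy=6,interpolation=cv2.INTER_CUBIC))"
```

```text
9.75 [ 0.48741678 -0.06529021  0.06378162] [ 2.46076108e-01 -9.69250508e-01 -4.00092616e-05] 0.18089108738409632 [-0.05545704 -0.41176187 -2.23306103]
```

View pics/w8.png

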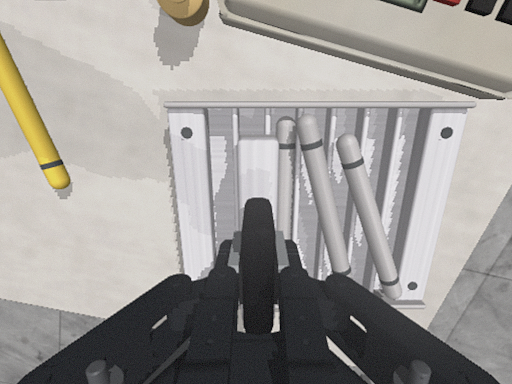

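View pics/d8.png

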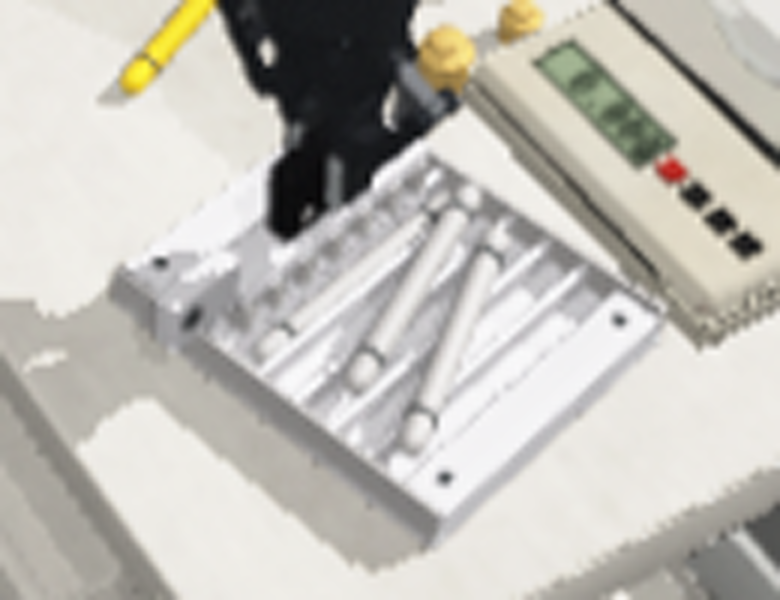

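Emit:
send_rows:
  steps:
    - [[1,0.0015,-0.0058,0,0],[1,0.003,-0.0116,0,0],[1,0.0044,-0.0174,0,0],[1,0.0059,-0.0233,0,0],[1,0.0059,-0.0233,0,0]]

```text
t: 10.48
tcp_pos: [0.4936, -0.0892, 0.0638]
tool_rot: [0.434, 0.558, -0.434, 0.558]
force: [0.1, 0.8, -1.9]
finger_gap: 0.177
```

```bash
python3 -c "
from h import *
wshot('w9')
im=manip.snapshot('side');cv2.imwrite('pics/d9.png',cv2.resize(im[220:320,235:365,::-1],None,fx=6,fy=6,interpolation=cv2.INTER_CUBIC))"
```

```text
10.475 [ 0.49364439 -0.08917477  0.06382992] [ 2.45389900e-01 -9.69424408e-01  3.36905698e-04] 0.1768904498582563 [ 0.06256418  0.82883928 -1.94236746]
```

View pics/w9.png

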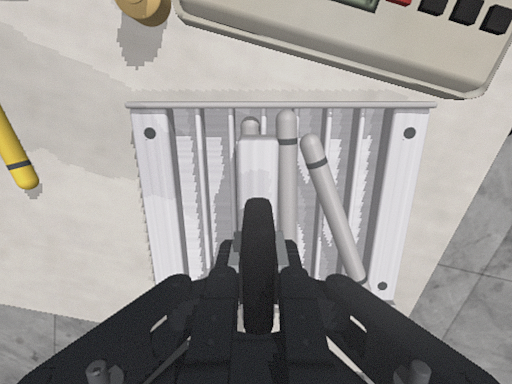

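View pics/d9.png

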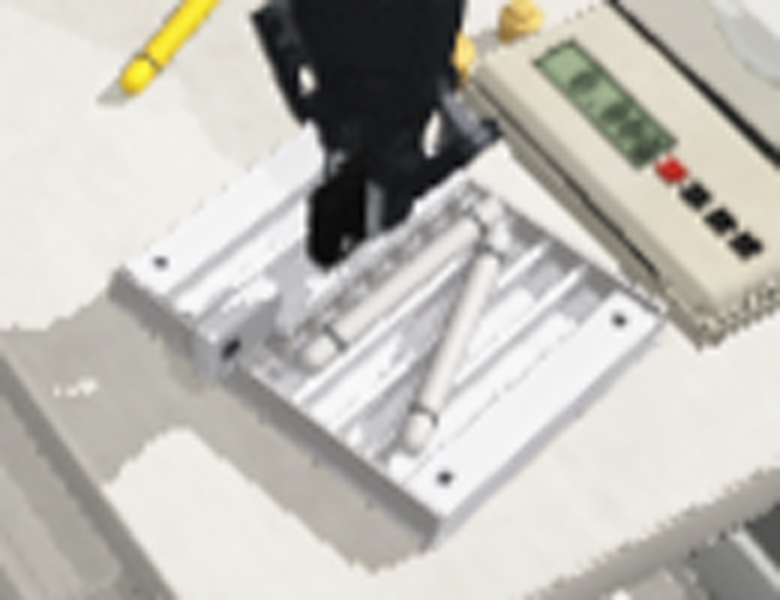

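Emit:
send_rows:
  steps:
    - [[1,0.0015,-0.0058,0,0],[1,0.003,-0.0116,0,0],[1,0.0039,-0.0155,0,0],[1,0.0039,-0.0155,0,0]]

```text
t: 11.08
tcp_pos: [0.4908, -0.092, 0.0632]
tool_rot: [0.439, 0.565, -0.433, 0.548]
force: [3.3, 34.2, 7.6]
finger_gap: 0.177
```

```bash
python3 -c "
from h import *
wshot('w10')
im=manip.snapshot('side');cv2.imwrite('pics/d10.png',cv2.resize(im[220:320,235:365,::-1],None,fx=6,fy=6,interpolation=cv2.INTER_CUBIC))"
```

```text
11.075 [ 0.49084283 -0.09204448  0.06324126] [ 0.23872975 -0.97081084 -0.02311772] 0.17728504741433984 [ 3.31550707 34.20803324  7.61754752]
```

View pics/w10.png

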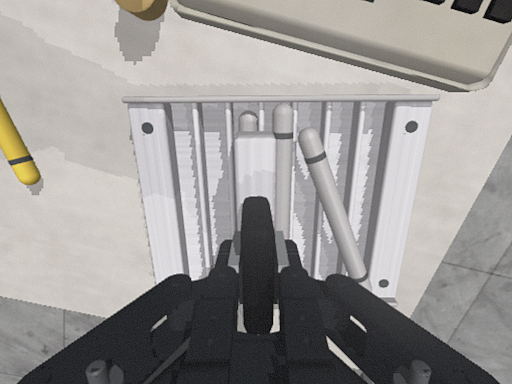

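View pics/d10.png

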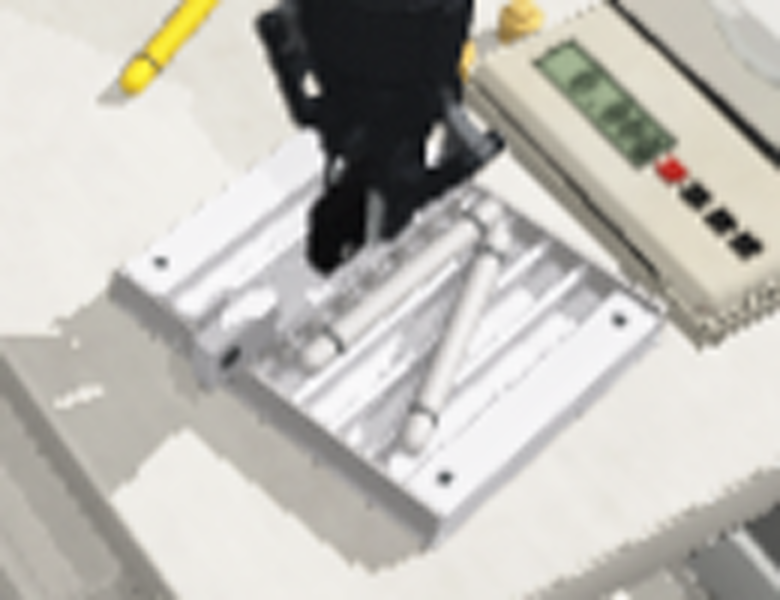

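The rake jammed on half-sunk rod 1 at about (283,150), with 34 N on it. Backing off.

Emit:
send_rows:
  steps:
    - [[1,-0.0039,0.0155,0,0],[1,-0.0055,0.0213,0,0],[1,-0.007,0.027,0,0],[1,-0.007,0.027,0,0]]

```text
t: 11.68
tcp_pos: [0.4903, -0.0774, 0.0638]
tool_rot: [0.434, 0.558, -0.434, 0.558]
force: [0.3, -0.3, -2.5]
finger_gap: 0.178
```

```bash
python3 -c "
from h import *
wshot('w11')
im=manip.snapshot('side');cv2.imwrite('pics/d11.png',cv2.resize(im[220:320,235:365,::-1],None,fx=6,fy=6,interpolation=cv2.INTER_CUBIC))"
```

```text
11.675 [ 0.49033643 -0.07737742  0.0638342 ] [ 2.46087764e-01 -9.69247489e-01  3.41992739e-04] 0.17824876547241195 [ 0.30058357 -0.28579256 -2.46043681]
```

View pics/w11.png

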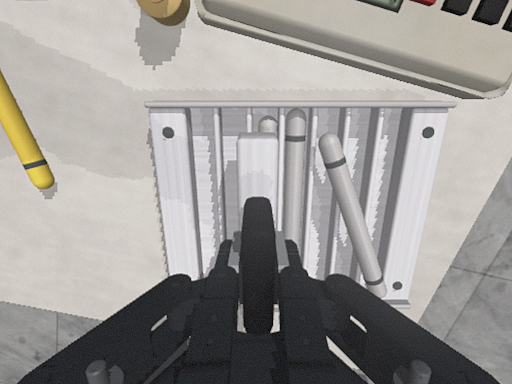

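View pics/d11.png

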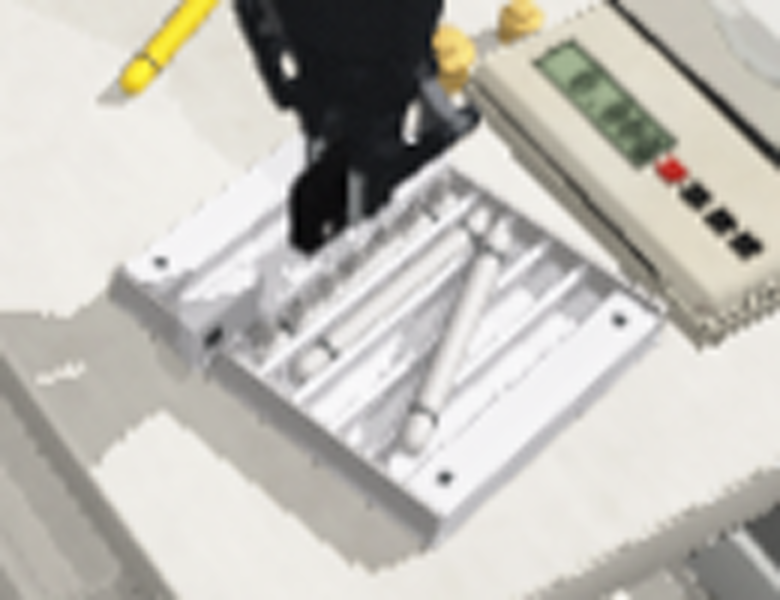

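Rod 1 dropped into the middle groove, seen at (295,180), and rod 0 is in the next one. I'll carry on over both to rod 2.

Emit:
send_rows:
  steps:
    - [[1,0.002,-0.0078,0,0],[1,0.004,-0.0157,0,0],[1,0.006,-0.0236,0,0],[1,0.008,-0.0315,0,0],[1,0.01,-0.0394,0,0],[1,0.012,-0.0473,0,0],[1,0.0135,-0.0532,0,0],[1,0.0135,-0.0532,0,0]]

```text
t: 12.78
tcp_pos: [0.504, -0.1307, 0.0638]
tool_rot: [0.434, 0.558, -0.434, 0.558]
force: [0.3, 0.5, -2.2]
finger_gap: 0.175
```

```bash
python3 -c "
from h import *
wshot('w12')
im=manip.snapshot('side');cv2.imwrite('pics/d12.png',cv2.resize(im[220:320,235:365,::-1],None,fx=6,fy=6,interpolation=cv2.INTER_CUBIC))"
```

```text
12.775 [ 0.50397165 -0.13074628  0.06383385] [ 2.45607274e-01 -9.69369370e-01  3.01940271e-04] 0.17500329709702078 [ 0.30197828  0.4657225  -2.17788032]
```

View pics/w12.png

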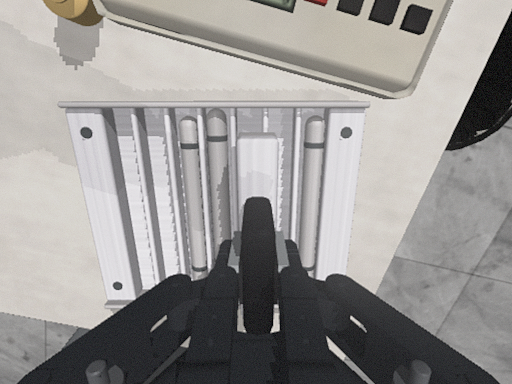

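View pics/d12.png

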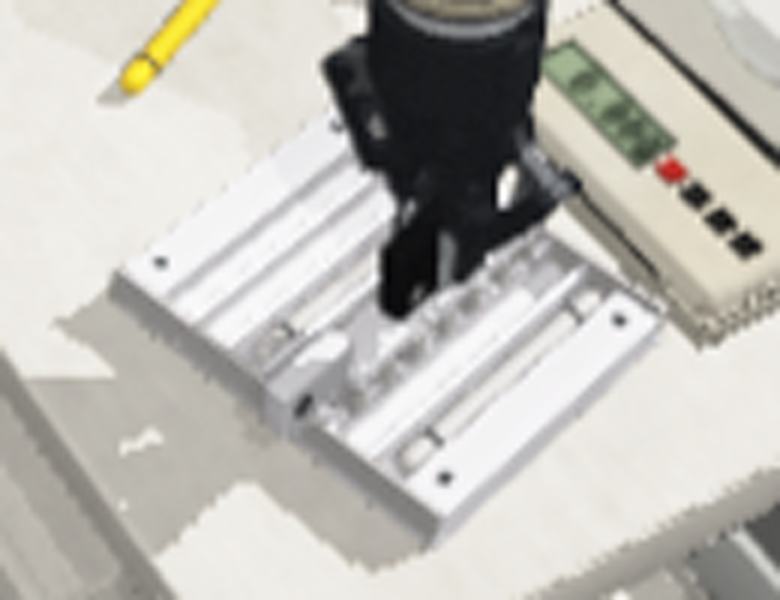

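All three rods look to be in grooves, at about (191,190), (218,190) and (312,190). I'll lift straight up and carry the rake back.

Emit:
send_rows:
  steps:
    - [[1,0,0,0.03,0],[1,0,0,0.07,0],[1,-0.005,0.03,0.08,0.1],[1,-0.015,0.08,0.08,0.28],[1,-0.025,0.13,0.08,0.46],[1,-0.035,0.18,0.08,0.64],[1,-0.045,0.23,0.08,0.82],[1,-0.055,0.28,0.08,1.0]]

```text
t: 13.88
tcp_pos: [0.4478, 0.1516, 0.1439]
tool_rot: [0.111, 0.698, -0.111, 0.698]
force: [0.4, 0.5, -3.1]
finger_gap: 0.176
```

Emit:
send_rows:
  steps:
    - [[1,-0.009,0.05,0,0.17],[1,-0.017,0.096,0,0.249],[1,-0.017,0.096,0,0.249],[1,-0.017,0.096,-0.05,0.249],[1,-0.017,0.096,-0.085,0.249],[1,-0.017,0.096,-0.099,0.249]]

```text
t: 14.62
tcp_pos: [0.4305, 0.2446, 0.0432]
tool_rot: [0.026, 0.708, -0.027, 0.705]
force: [0.2, 0.0, -1.3]
finger_gap: 0.174
```

```bash
python3 -c "
from h import *
wshot('w13')
im=manip.snapshot('scene');cv2.imwrite('pics/s13.png',im[:,:,::-1]);cv2.imwrite('pics/s13c.png',cv2.resize(im[245:345,280:400,::-1],None,fx=6,fy=6,interpolation=cv2.INTER_CUBIC))"
```

```text
14.625 [0.43047593 0.24464533 0.04315934] [ 0.99725261 -0.07398458 -0.00367564] 0.17422075600218231 [ 0.19437479  0.01589592 -1.32260868]
```

View pics/s13c.png

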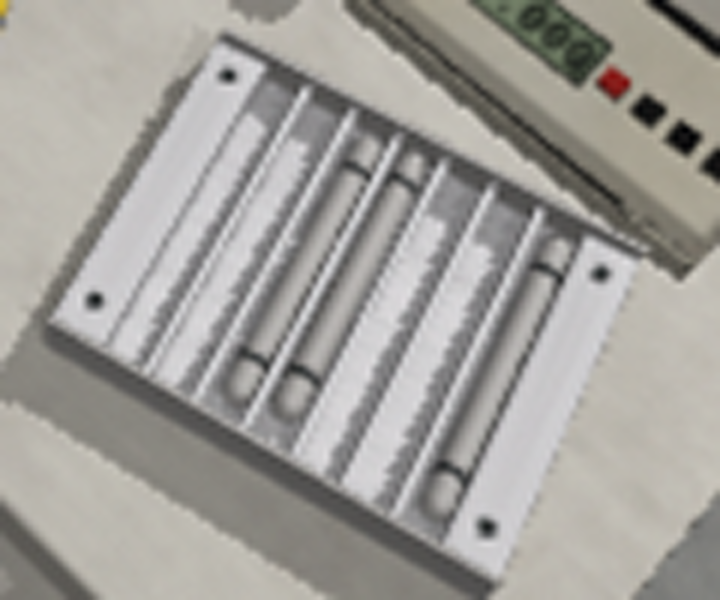

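View pics/s13.png

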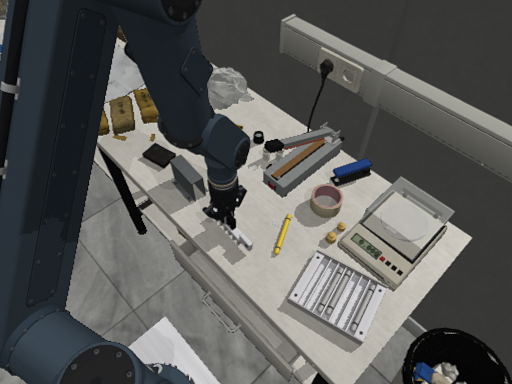

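All three rods lie fully in separate grooves. The rake still hovers 2 to 3 mm up, so I'm lowering it to contact.

Emit:
send_rows:
  steps:
    - [[1,0,0,0,0],[1,0,0,-0.001,0],[1,0,0,-0.0018,0],[1,0,0,-0.0018,0]]

```text
t: 15.22
tcp_pos: [0.4319, 0.2459, 0.0435]
tool_rot: [0.026, 0.706, -0.026, 0.707]
force: [-0.1, -0.8, -2.3]
finger_gap: 0.174
```

Emit:
send_rows:
  steps:
    - [[1,0,0,-0.0015,0],[1,0,0,-0.0027,0],[1,0,0,-0.0027,0]]

```text
t: 15.6
tcp_pos: [0.432, 0.2461, 0.0407]
tool_rot: [0.026, 0.706, -0.026, 0.707]
force: [-0.2, 1.8, 2.8]
finger_gap: 0.173
```

Contact. Releasing and rising straight up.

Emit:
send_rows:
  steps:
    - [[0,0,0,0,0],[0,0,0,0,0],[0,0,0,0,0],[0,0,0,0,0],[0,0,0,0.04,0],[0,0,0,0.09,0],[0,0,0,0.14,0],[0,0,0,0.19,0]]

```text
t: 16.6
tcp_pos: [0.4313, 0.2456, 0.2319]
tool_rot: [0.026, 0.707, -0.026, 0.707]
force: [0.8, 0.6, -0.4]
finger_gap: 1.004
```

```bash
python3 -c "
from h import *
wshot('w14')
for n in ('scene','side'): cv2.imwrite(f'pics/{n}14.png',manip.snapshot(n)[:,:,::-1])"
```

```text
16.6 [0.43130591 0.24560564 0.23186486] [ 9.97329496e-01 -7.30331325e-02 -1.94880255e-04] 1.0040408723489367 [ 0.8483031   0.56248029 -0.36561547]
```

View pics/w14.png

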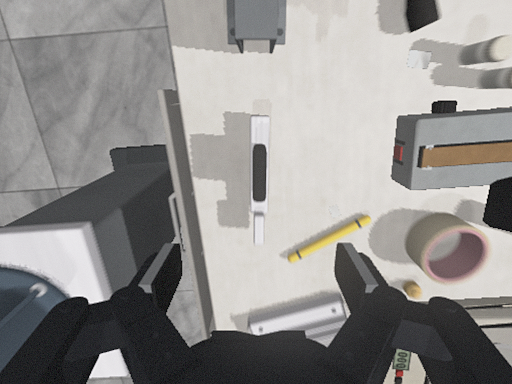

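View pics/side14.png

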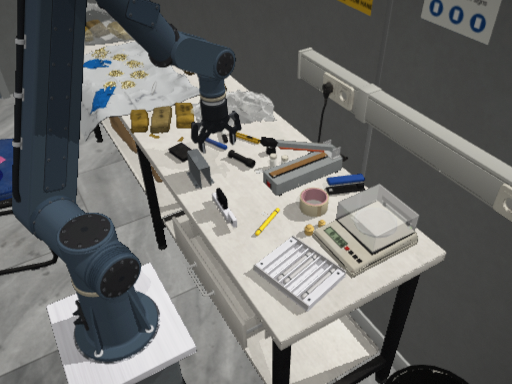

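The wrist view shows the rake standing at (259,180), clear of both garage and tray. In the side view the rods are in grooves at (300,272), and the tape, torch and pad sit where they were. Handing in.

```bash
python3 -c "
from station import manip
print(manip.sign_off())"
```

```text
the job is handed in; nothing more can be done
None
```

The job is done and handed in at about 16.7 s on the robot's clock, well inside the 72 s limit.

- **Rake out:** I drew the rake about 160 mm straight out of the garage by its tab and left it standing on the table. Then I took it again by the handle.
- **Combing:** I swept it from the tray's +y side toward −y. It jammed once on rod 1, half sunk, with about 34 N at the wrist. I backed off, the rod dropped into its groove, and I finished the sweep.
- **Rake back:** I set it down on its teeth in the open between garage and tray and released it. The arm then rose clear.

**Last checks:**
- The pictures show the rods lying in three separate grooves, at about y = +22, 0 and −66 mm.
- The rake is upright, roughly 70 mm clear of the garage's mouth and well clear of the tray.
- By eye, the tape, torch, ink pad and yellow look-alike are where they started.
- No check failed. The only disagreement was about 3 mm between the scene and side cameras on the tray's position. I settled it with the wrist camera before combing.

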